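# Nip a sketchbook in the screw press

## Robot

A 6-joint arm with a two-finger parallel gripper is mounted at the origin on a cart in front of the work surface, level with it; the furniture and walls round the work are solid. World frame = base frame: x ahead of the robot, y to its left, z up, the work surface at z = 0. Lengths are in mm, angles in rad, forces in N, time in s.
With the tool pointing down it reaches from about 350 to 775 mm from the base axis. Payload 7.3 kg.
Tool frame: the origin (TCP) lies at the very end of the fingers, on their centre line; the grasp point (between the pads) lies 19 mm behind it; z points along the fingers, y is the line along which they close (so a half turn about z gives the same grasp; the last joint's range is limited). The gripper opens to 92 mm and grips with 3 to 60 N. Pads are 19 mm wide; open, the fingers measure 130 mm over their backs; the gripper's body (75 mm by 190 mm) begins 47 mm behind the grasp point.
Start: joints at [1.046, 0.342, 1.524, -0, 1.275, -0.146], TCP at [194.135, 487.808, 226.741] pointing down, gripper open.
Joint ranges: [-2.53, 2.53], [-0.77, 2.02], [0.04, 2.7], [-1, 4.14], [0.28, 2.66], [-3.11, 3.11]. Speed limits (rad/s): [2.57, 2.57, 3.14, 3.14, 3.14, 3.14].

## Interface

Orientations are given as [roll, pitch, yaw] about the fixed x, y, z axes, in that order (R = Rz(yaw) Ry(pitch) Rx(roll)).
In Python, from plant import * gives the robot as it stands.
- The arm moves only by the tool arm_command, never from a script. Its arguments are lists of equal length, an entry for each row: "gripper": the finger opening in mm, from 0 to 91.8; "dp": the shift along the tool's x, y, z in units of 25 mm (1.0 is 25 mm), a list of three; "twist": the turn about the tool's z in units of 5 degrees (1.0 is 5 degrees). A call has exactly 5 rows; each row shifts and turns the commanded pose from where the row before left it, along the tool's axes as they then stand; what a row does not reach is not made up. A row lasts 1/8 s, in which the tool goes at most 62.5 mm and 10.7 degrees, less where a joint would pass 70% of its speed; a pose out of reach is approached as far as the arm can. A call is refused whole if a number of a shift passes 1 or a number of a turn 1, either way. A call with a gripper value outside its range is refused whole. The fingers move at their own pace and stop on an object; the grip force is fixed at half the most. Time passes only in rows, so rows that do not move let the fingers close, or fill a call up. It gives the time, the measured TCP pose, the force, the opening and the grip force at its end, in the units of the state.
- get_obs(): the state, without advancing time (a new reading comes with each control period).
- capture(name): name is "side" or "top" or "wrist"; returns the picture (480x640x3 uint8, red, green, blue); there is no depth.
- get_calibration(name): a dict with "mtx" (3x3 intrinsics, pixels), "dist_coeffs" ([k1, k2, p1, p2, k3] as OpenCV has them; the pictures are not rectified), "position" and "attitude" of the camera in the world; the wrist camera has in their place "mount" (4x4, takes a point from camera to tool coordinates, whose origin is the TCP and whose axes are the flange's). Camera axes: x right, y down, z forward; pixel columns grow to the right and rows downward; lengths in mm; the calibration is good to about 2 mm. A picture is of the moment at which its call begins: read the wrist's pose just before it. get_calibration takes no time and is no camera call.
- close_job(): hands the job in; it is judged then, once.
The state is a dict: "time": time; "joint_positions": joint angles; "dq": joint speeds; "tau": joint torques, N m; "tool_pos": TCP position; "tcp_rot": TCP orientation; "contact_force": force on the tool from outside, world axes, zero at the start; "moment": the same for the moment, N m; "grip_width": finger opening in mm; "finger_force": force on a finger pad.
Only numpy, scipy, OpenCV 4.12 (cv2) and the standard library are available. Lean on these libraries where they do the work, as an engineer would, in place of code of your own. Each camera call takes 0.05 s, during which the arm holds its last target. There are 200 camera calls.

## Task

Fit the loose crank fully down onto the square end of the press spindle, then wind it clockwise until the platen nips the book: stop once the crank turns clearly heavier, its grip pushing back 3 to 4 N more than when it ran free. Do not crush the book, leave the crank on the spindle, and leave the other things on the desk where they are.

Things in the scene. Friction and masses are not known exactly. Their poses are not given: they have to be found in the camera images.
- press: small green screw press for books, fixed on the desk, 150 (x) x 230 (y) x 164 mm high, plus 14 mm dome nuts over its two columns, which stand 95 mm either side of the middle along y. Origin at the centre of its underside on the desk, z up. The steel bed, on which the book lies, is 28 mm above the origin.
- spindle: vertical steel screw in the middle of the press. Origin on its axis, on top of the 34 mm round shoulder, 174 mm above the desk, on which the crank seats; z up. It turns but does not rise. Clockwise seen from above lowers the platen 16 mm a turn; more than one full turn is always needed. It starts at any angle, stays where it is left, and running free takes 0.40 N m: about 6 N along the circle at the crank's grip.
- square_tip (a point): middle of the top of the spindle's square end, 23 mm above the spindle's origin, axes as the spindle's. The square is 18 mm across flats, its sides square to the x and y axes, and 20 mm high; above that a 3 mm tip, 15 mm across, leads in.
- platen: dark iron pressing plate 118 x 150 x 12 mm that slides on the columns. Origin at the centre of its underside, z up. It starts 17 to 36 mm above the book. Each 100 N between platen and book adds 0.25 N m to the winding, about 4 N along the circle at the grip: a good nip is 2 to 5.5 N above running free, and 8.5 N above it the book is crushed.
- book: dark red hardback sketchbook, 105 x 148 mm, lying shut on the bed. Origin at the centre of its underside. Its thickness is not measured: 21 to 33 mm. Its pages give like a stiff spring: from first touch, about 100 N per radian of winding.
- crank: loose steel crank, 0.28 to 0.43 kg, standing on the desk socket down. Origin at the centre of the underside of its hub, z up, x along its arm to the grip. Hub: block 32 x 32 x 26 mm high with a square socket from below, 19.4 mm across, 26 mm deep, bevelled mouth, sides square to x and y. Arm 18 mm wide, 8 to 18 mm high. Fits the spindle four ways with 4 degrees of play; seated, its origin meets the spindle's.
- boss (a point): middle of the crank's round boss, which stands on the hub's block: 36 mm across, from 26 to 46 mm above the crank's origin, on the hub's axis. To carry the crank, pinch it here from above with the fingers across the arm. Axes as the crank's.
- grip (a point): middle of the crank's grip: an upright black barrel that turns freely on its pin, 24 mm across, from 20 to 65 mm above the crank's origin; its axis is 65 mm from the hub's axis along the crank's x. Axes as the crank's. Read at rest after a quick arc, running free can show only 1 N, and swings by 1 to 2 N with the direction on the circle: compare with the same direction a turn before.
- water_bottle: clear plastic water bottle with red and white cap, 65 mm across, 218 mm tall, standing; a bystander. Origin at the centre of its underside.
- blue_jar: small open blue paint jar, 43 mm across, 64 mm tall, standing; a bystander. Origin at the centre of its underside.
- blue_scissors: scissors with blue handles, 199 (y) x 87 (x) x 9 mm, lying in front of the press; a bystander. Origin at the middle of their underside.

How it is judged (in metres and radians):
On the way, in this order (a step that is already met when the one before it is completed fails the run):
1. the crank is fully down on the square spindle end (horizontal distance between crank and spindle below 0.004 m and z of crank in the frame of spindle between -0.004 and 0.004 m), for 0.2 s.
2. the platen bears on the book (contact force between platen and book above 15 N), for 0.1 s.
At the end, for the whole second after the job is handed in: The platen bears on the book with 40 to 150 N, and the crank is still on the spindle, fully down (its origin within 4 mm of the spindle's, sideways and in height), released and at rest (contact force between platen and book between 40 and 150 N and horizontal distance between crank and spindle below 0.004 m and z of crank in the frame of spindle below 0.004 m and linear speed of crank below 0.02 m/s); the robot touches nothing.
It fails at once if the book is crushed: the platen bears on it with more than 220 N (contact force between platen and book above 220 N).
It fails at once if a bystander is moved by more than 20 mm (distance of any of water_bottle, blue_jar, blue_scissors from where it was at the start of the episode above 0.02 m).
It also fails if it takes over 72 s, if anything falls off the work surface, if the arm or the gripper's body presses on something with over 40 N, if the wrist force passes 120 N, or if a joint passes its speed limit or range.

## Working session

There is one attempt and no reset: what is moved stays moved. The work goes in short steps, Python scripts to look and compute and a tool call to move; the robot and the scene stay as the last step left them, time stands still between calls to the robot, and variables do not carry over. Pictures are saved under pics/ and viewed, at most 10 in all, crops included, and the job is handed in when it is done.

Besides the shell and the picture viewer there is one more tool, called after "Call:" as name(argument=value, ...), one argument or row to a line, values as JSON. arm_command: Moves the arm, as the interface text tells. Its arguments: {"type":"object","properties":{"gripper":{"type":"array"},"dp":{"type":"array"},"twist":{"type":"array"}},"required":["gripper","dp","twist"]}

```bash
mkdir -p pics; ls; python3 - <<'E'
from plant import *
import cv2,numpy as np
o=get_obs();print({k:np.round(v,3).tolist() for k,v in o.items()})
for n in("side","top"):
    cv2.imwrite(f"pics/{n}0.png",capture(n)[:,:,::-1]);c=get_calibration(n);print(n,{k:np.round(v,4).tolist() for k,v in c.items()})
print({k:np.round(v,4).tolist() for k,v in get_calibration("wrist").items()})
E
```

```text
pics
{'time': 0.0, 'joint_positions': [1.046, 0.343, 1.525, -0.0, 1.275, -0.146], 'dq': [0.0, 0.0, -0.0, 0.001, 0.002, 0.0], 'tau': [0.0, -43.125, -24.422, 0.072, 0.056, -0.0], 'tool_pos': [193.922, 487.424, 226.045], 'tcp_rot': [-3.14, -0.0, 2.763], 'contact_force': [-0.027, 0.1, 0.668], 'moment': [-0.017, 0.053, -0.035], 'finger_force': 0.0, 'grip_width': 91.962}
side {'mtx': [[531.1382, 0.0, 315.0858], [0.0, 531.1382, 248.058], [0.0, 0.0, 1.0]], 'dist_coeffs': [0.0055, 0.0, 0.0, 0.0, 0.0], 'position': [240.3005, -464.53, 767.8896], 'attitude': [-2.3133, 0.0195, -0.4827]}
top {'mtx': [[449.341, 0.0, 321.6048], [0.0, 449.341, 237.6018], [0.0, 0.0, 1.0]], 'dist_coeffs': [-0.0085, 0.0, 0.0, 0.0, 0.0], 'position': [387.1372, 158.1428, 986.3481], 'attitude': [-2.9376, -0.0046, -1.6082]}
{'mtx': [[339.6602, 0.0, 323.8], [0.0, 339.6602, 238.4872], [0.0, 0.0, 1.0]], 'dist_coeffs': [-0.0548, 0.0, 0.0, 0.0, 0.0], 'mount': [[-0.0006, -0.9644, -0.2643, 72.3464], [1.0, -0.0007, 0.0002, 0.0672], [-0.0004, -0.2643, 0.9644, -157.5496], [0.0, 0.0, 0.0, 1.0]]}
```

View pics/side0.png

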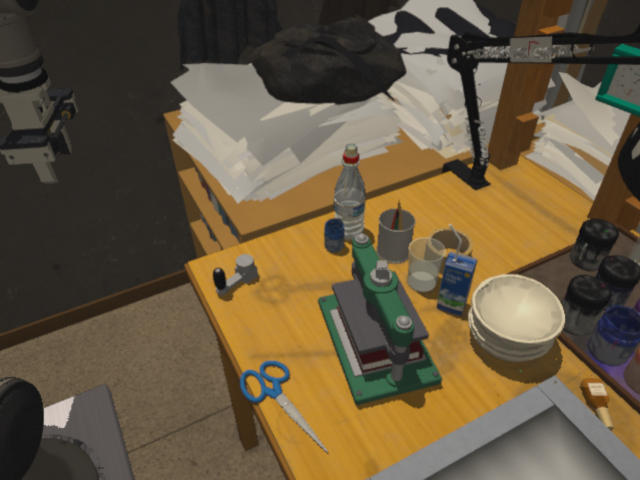

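View pics/top0.png

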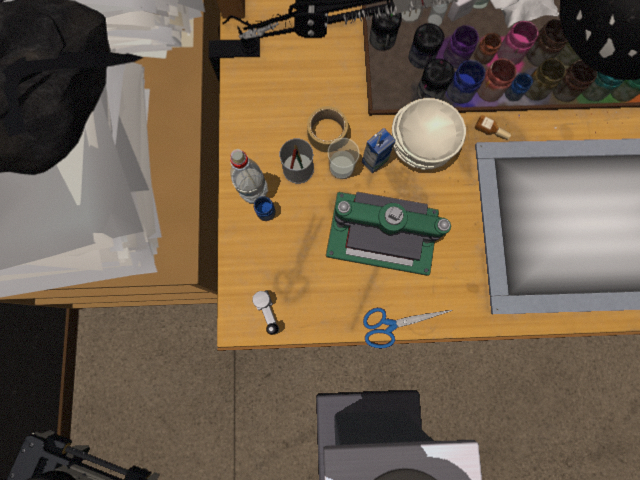

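The side picture shows the crank at left (boss at 245,263, grip at 220,279) and the press with its spindle at (381,268). The top picture shows boss (262,299), grip (272,328), spindle tip (394,214), dome nuts (344,207) and (444,226), jar (264,208), and scissors near (400,325).

```bash
cat > h.py <<'E'
from plant import *
import cv2,numpy as np
from scipy.spatial.transform import Rotation as R
def pose(n):
    c=get_calibration(n)
    if n=="wrist":
        o=get_obs();M=np.array(c["mount"]);r=R.from_euler('xyz',o["tcp_rot"]).as_matrix()
        return c,r@M[:3,:3],r@M[:3,3]+np.array(o["tool_pos"])
    return c,R.from_euler('xyz',c["attitude"]).as_matrix(),np.array(c["position"])
def onz(P,uv,z):
    c,r,p=P
    u=cv2.undistortPoints(np.array([[uv]],float),np.array(c["mtx"]),np.array(c["dist_coeffs"]))[0,0]
    d=r@[u[0],u[1],1];return p+d*(z-p[2])/d[2]
def proj(P,X):
    c,r,p=P
    return cv2.projectPoints((r.T@(np.atleast_2d(X)-p).T).T,np.zeros(3),np.zeros(3),np.array(c["mtx"]),np.array(c["dist_coeffs"]))[0][:,0]
def shift(target,yaw=None):
    "units of dp and twist from measured pose"
    o=get_obs();r=R.from_euler('xyz',o["tcp_rot"]).as_matrix()
    return np.round(r.T@(np.array(target)-o["tool_pos"])/25,2)
E
python3 - <<'E'
from h import *
P=pose("top");S=pose("side")
for n,uv,z in[("boss",(262,299),46),("grip",(272,328),65),("tip",(394,214),197),("nutL",(344,207),178),("nutR",(444,226),178),("jar",(264,208),64),("bottlecap",(238,156),218)]:print(n,onz(P,uv,z).round(1))
for n,uv,z in[("boss",(246,261),46),("grip",(219,271),65),("tip",(381,265),197),("nutL",(361,239),178),("nutR",(403,322),178)]:print(n,onz(S,uv,z).round(1))
E
```

```text
boss [455.7 275.2  46. ]
grip [395.6 253.4  65. ]
tip [589.1  15.4 197. ]
nutL [610.8 104.3 178. ]
nutR [567.7 -79.  178. ]
jar [646.3 266.7  64. ]
bottlecap [702.4 294.6 218. ]
boss [456.6 271.2  46. ]
grip [396.  251.2  65. ]
tip [589.8   9.1 197. ]
nutL [606.1  93.1 178. ]
nutR [565.8 -87.6 178. ]
```

```bash
cat >> h.py <<'E'
def plan(xyz,yawdeg,n):
    o=get_obs();p=np.array(o["tool_pos"]);y0=np.degrees(o["tcp_rot"][2])
    dy=(yawdeg-y0+180)%360-180;tw=-dy/5/n
    out=[];q=p.copy();y=y0
    for i in range(n):
        r=R.from_euler('xyz',[180,0,y],degrees=True).as_matrix()
        d=np.round(r.T@(p+(np.array(xyz)-p)*(i+1)/n-q)/25,2);q=q+r@d*25;y-=5*round(tw,2)
        out.append(d.tolist())
    print("rows",n,"twist",round(tw,2),"end",q.round(1));[print(out[i:i+5]) for i in range(0,n,5)]
E
python3 -c "
from h import *
plan([456,273,190],-160,15)"
```

```text
rows 15 twist -0.56 end [456.  272.9 189.9]
[[-0.86, -0.27, 0.1], [-0.85, -0.32, 0.09], [-0.83, -0.35, 0.1], [-0.81, -0.4, 0.1], [-0.79, -0.43, 0.09]]
[[-0.77, -0.48, 0.1], [-0.74, -0.51, 0.09], [-0.72, -0.54, 0.1], [-0.7, -0.58, 0.1], [-0.66, -0.62, 0.09]]
[[-0.63, -0.64, 0.1], [-0.6, -0.68, 0.1], [-0.57, -0.7, 0.09], [-0.53, -0.73, 0.1], [-0.49, -0.76, 0.1]]
```

Call:
arm_command(
  gripper=[91.8, 91.8, 91.8, 91.8, 91.8],
  dp=[
    [-0.86, -0.27, 0.1],
    [-0.85, -0.32, 0.09],
    [-0.83, -0.35, 0.1],
    [-0.81, -0.4, 0.1],
    [-0.79, -0.43, 0.09],
  ],
  twist=[-0.56, -0.56, -0.56, -0.56, -0.56],
)

```text
time: 0.72
tool_pos: [281.9, 415.7, 214.3]
tcp_rot: [-3.141, -0.0, 3.009]
contact_force: [0.4, -0.5, 0.4]
grip_width: 91.8
finger_force: 0.0
```

Call:
arm_command(
  gripper=[91.8, 91.8, 91.8, 91.8, 91.8],
  dp=[
    [-0.77, -0.48, 0.1],
    [-0.74, -0.51, 0.09],
    [-0.72, -0.54, 0.1],
    [-0.7, -0.58, 0.1],
    [-0.66, -0.62, 0.09],
  ],
  twist=[-0.56, -0.56, -0.56, -0.56, -0.56],
)

```text
time: 1.35
tool_pos: [369.2, 344.1, 202.3]
tcp_rot: [-3.141, -0.001, -3.03]
contact_force: [0.0, 0.4, 0.3]
grip_width: 91.8
finger_force: 0.0
```

Call:
arm_command(
  gripper=[91.8, 91.8, 91.8, 91.8, 91.8],
  dp=[
    [-0.63, -0.64, 0.1],
    [-0.6, -0.68, 0.1],
    [-0.57, -0.7, 0.09],
    [-0.53, -0.73, 0.1],
    [-0.49, -0.76, 0.1],
  ],
  twist=[-0.56, -0.56, -0.56, -0.56, -0.56],
)

```text
time: 1.98
tool_pos: [456.5, 272.6, 190.0]
tcp_rot: [3.142, -0.001, -2.786]
contact_force: [-0.2, -0.1, 0.5]
grip_width: 91.7
finger_force: 0.0
```

```bash
python3 - <<'E'
from h import *
o=get_obs();print(o["time"],o["tool_pos"],o["tcp_rot"],o["joint_positions"])
P=pose("wrist");np.savez("w1.npz",c=P[1],p=P[2]);cv2.imwrite("pics/w1.png",capture("wrist")[:,:,::-1])
E
```

```text
1.975 [456.52816041 272.63894978 190.01431543] [ 3.14154621e+00 -7.71886426e-04 -2.78573221e+00] [ 3.94135177e-01  3.86859913e-01  1.56277783e+00  8.17164462e-05
  1.19272445e+00 -1.53255177e+00]
```

View pics/w1.png

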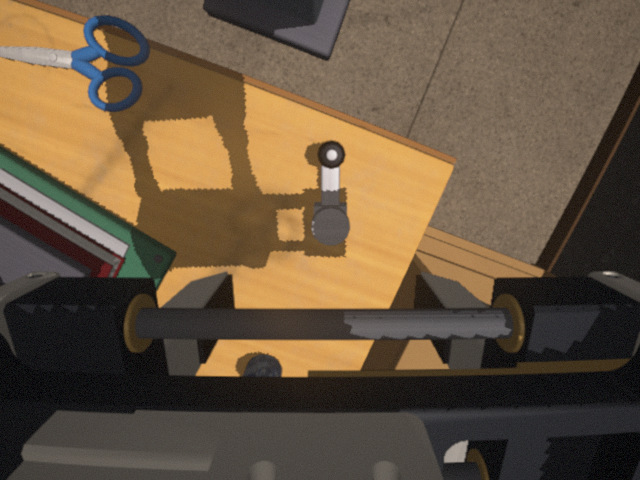

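Boss top near (331,221), grip top (331,154), arm aligned with the tool's x.

```bash
python3 - <<'E'
from h import *
P=pose("wrist")
b=onz(P,(331,221),46);g=onz(P,(331,154),65);d=g-b
a=np.degrees(np.arctan2(d[1],d[0]));print(b,g,a,np.hypot(*d[:2]))
plan([b[0],b[1],17],a,10)
E
```

```text
[450.44930259 275.85759102  46.        ] [394.77019909 254.40263733  65.        ] -158.92671765351633 59.66973775484135
rows 10 twist -0.01 end [450.5 275.8  16.9]
[[0.02, 0.03, 0.69], [0.03, 0.03, 0.69], [0.02, 0.03, 0.69], [0.02, 0.03, 0.69], [0.03, 0.03, 0.69]]
[[0.02, 0.03, 0.69], [0.02, 0.03, 0.69], [0.02, 0.02, 0.69], [0.03, 0.03, 0.7], [0.02, 0.03, 0.69]]
```

Call:
arm_command(
  gripper=[91.8, 91.8, 91.8, 91.8, 91.8],
  dp=[
    [0.02, 0.04, 0.7],
    [0.02, 0.04, 0.7],
    [0.02, 0.04, 0.7],
    [0.02, 0.04, 0.7],
    [0.0, 0.04, 0.7],
  ],
  twist=[0, 0, 0, 0, 0],
)

```text
time: 2.65
tool_pos: [452.1, 277.4, 102.2]
tcp_rot: [3.141, -0.001, -2.788]
contact_force: [0.3, 0.4, 0.3]
grip_width: 92.0
finger_force: 0.0
```

Call:
arm_command(
  gripper=[91.8, 91.8, 91.8, 91.8, 91.8],
  dp=[
    [0, 0, 0.7],
    [0, 0, 0.7],
    [0, 0, 0.7],
    [0, 0, 0.7],
    [0, 0, 0.65],
  ],
  twist=[0, 0, 0, 0, 0],
)

```text
time: 3.28
tool_pos: [452.2, 277.3, 15.9]
tcp_rot: [3.142, -0.001, -2.788]
contact_force: [0.3, 0.8, -0.6]
grip_width: 92.2
finger_force: 0.0
```

Call:
arm_command(
  gripper=[60, 30, 20, 20, 20],
  dp=[
    [0, 0, 0],
    [0, 0, 0],
    [0, 0, 0],
    [0, 0, 0],
    [0, 0, 0],
  ],
  twist=[0, 0, 0, 0, 0],
)

```text
time: 3.9
tool_pos: [452.7, 277.3, 17.0]
tcp_rot: [3.142, 0.001, -2.787]
contact_force: [0.9, 0.5, -0.7]
grip_width: 46.4
finger_force: 0.0
```

Call:
arm_command(
  gripper=[20, 20, 20, 20, 20],
  dp=[
    [0, 0, 0],
    [0, 0, 0],
    [0, 0, 0],
    [0, 0, 0],
    [0, 0, 0],
  ],
  twist=[0, 0, 0, 0, 0],
)

```text
time: 4.53
tool_pos: [452.6, 277.3, 16.8]
tcp_rot: [3.141, 0.0, -2.787]
contact_force: [-0.7, 0.4, 1.7]
grip_width: 35.5
finger_force: 30.0
```

Call:
arm_command(
  gripper=[20, 20, 20, 20, 20],
  dp=[
    [0, 0, -0.5],
    [0, 0, -1],
    [0, 0, -1],
    [0, 0, -1],
    [0, 0, -1],
  ],
  twist=[0, 0, 0, 0, 0],
)

```text
time: 5.15
tool_pos: [452.2, 277.0, 130.3]
tcp_rot: [-3.141, -0.001, -2.787]
contact_force: [0.6, 0.6, -4.6]
grip_width: 35.3
finger_force: 30.0
```

Call:
arm_command(
  gripper=[20, 20, 20, 20, 20],
  dp=[
    [0, 0, -1],
    [0, 0, -1],
    [0, 0, -1],
    [0, 0, -1],
    [0, 0, -1],
  ],
  twist=[0, 0, 0, 0, 0],
)

```text
time: 5.78
tool_pos: [452.0, 276.9, 255.2]
tcp_rot: [-3.141, -0.001, -2.787]
contact_force: [0.6, 0.0, -3.5]
grip_width: 35.4
finger_force: 30.0
```

```bash
python3 -c "
from h import *
plan([595,142,260],-160,10)"
```

```text
rows 10 twist 0.01 end [595.  142.  259.9]
[[-0.35, -0.7, -0.02], [-0.35, -0.71, -0.02], [-0.35, -0.7, -0.02], [-0.35, -0.71, -0.02], [-0.35, -0.7, -0.02]]
[[-0.35, -0.7, -0.02], [-0.36, -0.7, -0.01], [-0.35, -0.71, -0.02], [-0.36, -0.7, -0.02], [-0.35, -0.7, -0.02]]
```

Call:
arm_command(
  gripper=[20, 20, 20, 20, 20],
  dp=[
    [-0.35, -0.7, -0.02],
    [-0.35, -0.7, -0.02],
    [-0.35, -0.7, -0.02],
    [-0.35, -0.7, -0.02],
    [-0.35, -0.7, -0.02],
  ],
  twist=[0, 0, 0, 0, 0],
)

```text
time: 6.4
tool_pos: [525.0, 209.1, 256.2]
tcp_rot: [3.141, -0.001, -2.788]
contact_force: [0.0, 0.7, -3.1]
grip_width: 35.3
finger_force: 30.0
```

Call:
arm_command(
  gripper=[20, 20, 20, 20, 20],
  dp=[
    [-0.35, -0.7, -0.02],
    [-0.35, -0.7, -0.02],
    [-0.35, -0.7, -0.02],
    [-0.35, -0.7, -0.02],
    [-0.35, -0.7, -0.02],
  ],
  twist=[0, 0, 0, 0, 0],
)

```text
time: 7.02
tool_pos: [596.3, 142.6, 259.3]
tcp_rot: [3.142, 0.0, -2.787]
contact_force: [-0.4, -0.9, -4.1]
grip_width: 35.2
finger_force: 30.0
```

Call:
arm_command(
  gripper=[20, 20, 20, 20, 20],
  dp=[
    [0, 0, 0],
    [0, 0, 0],
    [0, 0, 0],
    [0, 0, 0],
    [0, 0, 0],
  ],
  twist=[0, 0, 0, 0, 0],
)

```text
time: 7.65
tool_pos: [595.2, 143.7, 259.4]
tcp_rot: [3.142, 0.0, -2.787]
contact_force: [0.1, 0.6, -2.5]
grip_width: 35.2
finger_force: 30.0
```

```bash
python3 - <<'E'
from h import *
P=pose("wrist");print(proj(P,[[589,12,197]]))
im=capture("wrist")[:,:,::-1];cv2.imwrite("pics/w2.png",im)
E
```

```text
[[136.30668652 179.67103264]]
```

View pics/w2.png

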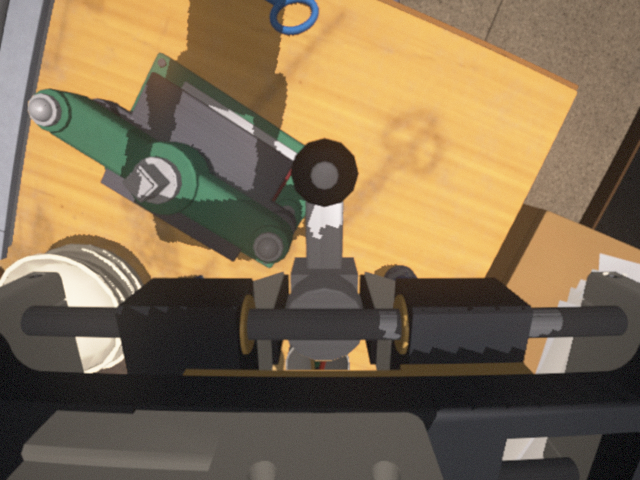

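Spindle near (152,180); the crank is held straight with grip at (324,172). Enlarging the square.

```bash
python3 -c "
import cv2
i=cv2.imread('pics/w2.png');cv2.imwrite('pics/w2c.png',cv2.resize(i[145:215,115:190],None,fx=8,fy=8,interpolation=cv2.INTER_CUBIC))"
```

```text
(no output)
```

View pics/w2c.png

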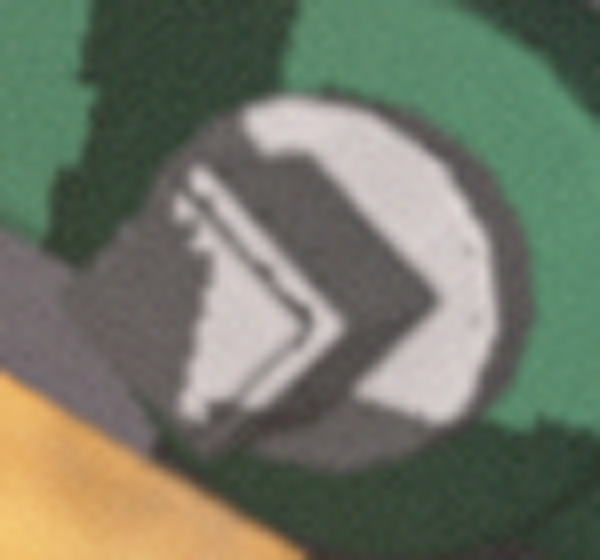

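```bash
python3 - <<'E'
from h import *
from scipy.optimize import least_squares
P=pose("wrist")
# corners: top(z194) A top,B right,C bottom,D left ; base corner of B (z174)
c=np.array([[195,165],[345,325],[215,455],[65,290],[437,298]])
uv=(c+.5)/8-.5+[115,145]
def mod(t):
    a=t[2]+np.radians([45,135,225,315]);s=9*2**.5
    best=np.c_[t[0]+s*np.cos(a),t[1]+s*np.sin(a),194+0*a]
    p=best;B=p[1].copy();B[2]=174
    return np.vstack([p,B])
x0=onz(P,uv[:4].mean(0),194);print(x0)
for k in range(4):
  for flip in(1,-1):
    def f(t):
        q=mod(t)
        if flip<0:q=q[[2,1,0,3,4]]
        return (proj(P,q)-uv).ravel()
    r=least_squares(f,[x0[0],x0[1],k*np.pi/2],x_scale=[10,10,.3])
    if r.cost<20:print(k,flip,r.x[:2],np.degrees(r.x[2])%90,r.cost,r.fun.round(1))
# crank in hand
g=onz(P,(324,172),259-17+65);print("grip",g,"from tcp",g[:2]-get_obs()["tool_pos"][:2])
d=g[:2]-get_obs()["tool_pos"][:2];print(np.degrees(np.arctan2(d[1],d[0])),np.hypot(*d),np.degrees(get_obs()["tcp_rot"][2]))
E
```

```text
[591.21295545  13.49744786 194.        ]
0 -1 [591.44567943  13.15470347] 59.67810376556959 6.295940196270277 [ 0.  -1.3  0.7 -0.2 -1.1  0.8 -1.7  0.8  2.2 -0. ]
1 -1 [591.44567933  13.15470343] 59.67810103375901 6.295940196263018 [ 0.  -1.3  0.7 -0.2 -1.1  0.8 -1.7  0.8  2.2 -0. ]
2 -1 [591.44567895  13.15470342] 59.678091627878246 6.295940196266496 [ 0.  -1.3  0.7 -0.2 -1.1  0.8 -1.7  0.8  2.2 -0. ]
3 -1 [591.44567797  13.15470315] 59.67806626502659 6.295940196488969 [ 0.  -1.3  0.7 -0.2 -1.1  0.8 -1.7  0.8  2.2 -0. ]
grip [535.0180945  122.24995331 307.        ] from tcp [-60.20411108 -21.4317482 ]
-160.40504364832088 63.90504535623737 -159.68302170387113
```

```bash
python3 -c "
from h import *
plan([648.7,72.5,240],150,15)"
```

```text
rows 15 twist 0.67 end [648.8  72.5 240.1]
[[-0.07, -0.23, 0.05], [-0.08, -0.22, 0.05], [-0.09, -0.22, 0.05], [-0.11, -0.21, 0.06], [-0.12, -0.21, 0.05]]
[[-0.13, -0.2, 0.05], [-0.14, -0.19, 0.05], [-0.15, -0.18, 0.05], [-0.17, -0.17, 0.05], [-0.17, -0.16, 0.06]]
[[-0.18, -0.16, 0.05], [-0.19, -0.14, 0.05], [-0.2, -0.13, 0.05], [-0.21, -0.11, 0.05], [-0.21, -0.11, 0.05]]
```

Call:
arm_command(
  gripper=[20, 20, 20, 20, 20],
  dp=[
    [-0.07, -0.23, 0.05],
    [-0.08, -0.22, 0.05],
    [-0.09, -0.22, 0.05],
    [-0.11, -0.21, 0.06],
    [-0.12, -0.21, 0.05],
  ],
  twist=[0.67, 0.67, 0.67, 0.67, 0.67],
)

```text
time: 8.32
tool_pos: [613.3, 119.6, 252.6]
tcp_rot: [3.142, -0.0, -3.081]
contact_force: [-0.1, 0.3, -2.7]
grip_width: 35.4
finger_force: 30.0
```

Call:
arm_command(
  gripper=[20, 20, 20, 20, 20],
  dp=[
    [-0.13, -0.2, 0.05],
    [-0.14, -0.19, 0.05],
    [-0.15, -0.18, 0.05],
    [-0.17, -0.17, 0.05],
    [-0.17, -0.16, 0.06],
  ],
  twist=[0.67, 0.67, 0.67, 0.67, 0.67],
)

```text
time: 8.95
tool_pos: [631.1, 96.0, 246.2]
tcp_rot: [3.141, 0.0, 2.909]
contact_force: [-0.2, -0.7, -3.3]
grip_width: 35.2
finger_force: 30.0
```

Call:
arm_command(
  gripper=[20, 20, 20, 20, 20],
  dp=[
    [-0.18, -0.16, 0.05],
    [-0.19, -0.14, 0.05],
    [-0.2, -0.13, 0.05],
    [-0.21, -0.11, 0.05],
    [-0.21, -0.11, 0.05],
  ],
  twist=[0.67, 0.67, 0.67, 0.67, 0.67],
)

```text
time: 9.57
tool_pos: [648.9, 72.2, 239.9]
tcp_rot: [3.142, -0.0, 2.617]
contact_force: [-0.0, -0.0, -3.5]
grip_width: 35.3
finger_force: 30.0
```

Call:
arm_command(
  gripper=[20, 20, 20, 20, 20],
  dp=[
    [0, 0, 0],
    [0, 0, 0],
    [0, 0, 0],
    [0, 0, 0],
    [0, 0, 0],
  ],
  twist=[0, 0, 0, 0, 0],
)

```text
time: 10.2
tool_pos: [648.8, 72.4, 240.0]
tcp_rot: [3.141, 0.0, 2.619]
contact_force: [0.1, 0.2, -4.1]
grip_width: 35.3
finger_force: 30.0
```

```bash
python3 - <<'E'
from h import *
P=pose("wrist");u=proj(P,[[591.4,13.2,194]])[0];print(u)
im=capture("wrist")[:,:,::-1];cv2.imwrite("pics/w3.png",im)
x,y=int(u[0])-40,int(u[1])-40;print(x,y)
a=cv2.resize(im[max(y,0):y+80,max(x,0):x+80],None,fx=5,fy=5,interpolation=cv2.INTER_CUBIC)
b=cv2.resize(im[130:370,190:590],(0,0),fx=1,fy=1)
W=np.zeros((400,800,3),np.uint8);W[:a.shape[0],:a.shape[1]]=a;W[:240,400:]=b;cv2.imwrite("pics/w3c.png",W)
E
```

```text
[195.71713313 232.85677929]
155 192
```

View pics/w3c.png

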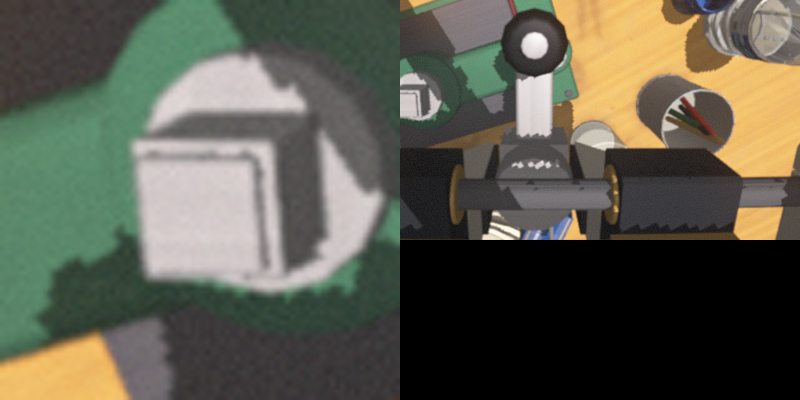

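```bash
python3 - <<'E'
from h import *
from scipy.optimize import least_squares
P=pose("wrist")
c=np.array([[133,143],[277,138],[285,278],[145,278],[317,113],[328,240],[165,115]])
uv=(c+.5)/5-.5+[155,192]
o=get_obs();yaw=o["tcp_rot"][2];T=np.array(o["tool_pos"])
# image up=tool +x, image right = tool +y
def q(t):
    s=9;L=np.array([[s,-s],[s,s],[-s,s],[-s,-s],[s,s],[-s,s],[s,-s]],float)
    a=t[2];x=np.array([np.cos(a),np.sin(a)]);y=np.array([np.sin(a),-np.cos(a)])
    return np.c_[t[:2]+L[:,:1]*x+L[:,1:]*y,[194]*4+[174]*3]
r=least_squares(lambda t:(proj(P,q(t))-uv).ravel(),[591,13,yaw],x_scale=[10,10,.3])
print(r.x[:2],np.degrees(r.x[2]),r.cost,r.fun.round(1))
r2=least_squares(lambda t:((proj(P,q(t[:3])+[0,0,t[3]])-uv)).ravel(),[591,13,yaw,0],x_scale=[10,10,.3,10])
print(r2.x,r2.cost)
g=onz(P,(324,174),T[2]-17+65)[:2]-T[:2];Rt=R.from_euler('xyz',[np.pi,0,yaw]).as_matrix()
print("grip in tool",Rt.T@[*g,0],np.degrees(yaw))
E
```

```text
[591.99204695  12.61578687] 150.97239261753242 12.39230460057763 [-1.6  0.  -1.7  0.5 -0.3  0.4 -0.4  0.9 -0.  -0.8  0.3 -0.4  4.1 -0.7]
[592.04439549  11.64142997   2.63482732  -2.18835941] 12.228631237837792
grip in tool [6.36247290e+01 1.52162723e-02 1.86345592e-18] 150.05892254319804
```

```bash
python3 -c "
from h import *
plan([590.8,13.2,221],150.5,5)"
```

```text
rows 5 twist -0.02 end [590.9  13.3 221. ]
[[0.17, -0.64, 0.15], [0.16, -0.64, 0.15], [0.17, -0.64, 0.16], [0.17, -0.64, 0.15], [0.17, -0.64, 0.15]]
```

Call:
arm_command(
  gripper=[20, 20, 20, 20, 20],
  dp=[
    [0.17, -0.64, 0.15],
    [0.17, -0.64, 0.15],
    [0.17, -0.64, 0.15],
    [0.17, -0.64, 0.15],
    [0.17, -0.64, 0.15],
  ],
  twist=[-0.02, -0.02, -0.02, -0.02, -0.02],
)

```text
time: 10.88
tool_pos: [590.3, 13.0, 221.3]
tcp_rot: [3.141, 0.0, 2.628]
contact_force: [1.1, 0.2, -2.8]
grip_width: 35.0
finger_force: 30.0
```

Call:
arm_command(
  gripper=[20, 20, 20, 20, 20],
  dp=[
    [0, 0, 0.1],
    [0, 0, 0.1],
    [0, 0, 0],
    [0, 0, 0],
    [0, 0, 0],
  ],
  twist=[0, 0, 0, 0, 0],
)

```text
time: 11.5
tool_pos: [590.9, 13.6, 216.2]
tcp_rot: [3.141, 0.0, 2.628]
contact_force: [-0.2, -0.4, -3.1]
grip_width: 35.6
finger_force: 30.0
```

```bash
python3 - <<'E'
from h import *
print(shift([590.8,13.2,214]),get_obs()["contact_force"])
im=capture("side")[:,:,::-1];cv2.imwrite("pics/s1c.png",cv2.resize(im[200:310,310:440],None,fx=5,fy=5,interpolation=cv2.INTER_CUBIC))
E
```

```text
[-0.   -0.01  0.09] [-0.15957616 -0.3604103  -3.10125351]
```

View pics/s1c.png

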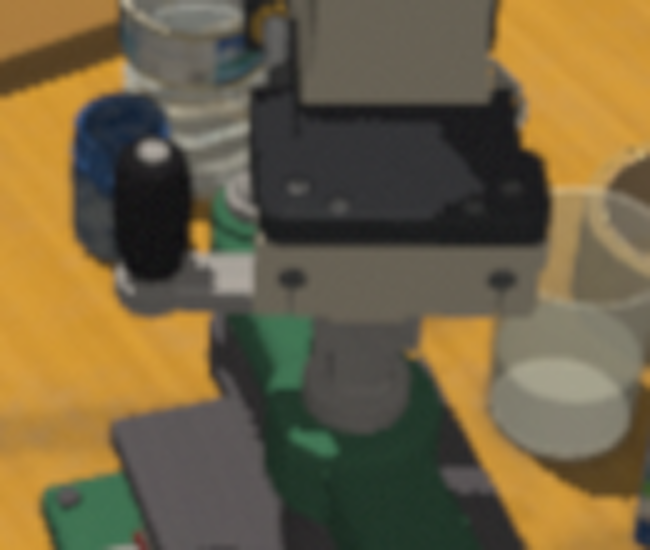

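The crank hangs above the spindle; the fit itself is hidden by the fingers. Lowering gently and watching force.

Call:
arm_command(
  gripper=[20, 20, 20, 20, 20],
  dp=[
    [0, 0, 0.08],
    [0, 0, 0.06],
    [0, 0, 0.06],
    [0, 0, 0.06],
    [0, 0, 0],
  ],
  twist=[0, 0, 0, 0, 0],
)

```text
time: 12.18
tool_pos: [590.7, 13.3, 209.6]
tcp_rot: [-3.142, -0.0, 2.628]
contact_force: [0.5, -0.5, -3.0]
grip_width: 35.6
finger_force: 30.0
```

Call:
arm_command(
  gripper=[20, 20, 20, 20, 20],
  dp=[
    [0, 0, 0.06],
    [0, 0, 0.06],
    [0, 0, 0.06],
    [0, 0, 0.0],
    [0, 0, 0],
  ],
  twist=[0, 0, 0, 0, 0],
)

```text
time: 12.8
tool_pos: [590.7, 13.3, 205.2]
tcp_rot: [3.142, -0.0, 2.628]
contact_force: [0.2, 0.2, -2.8]
grip_width: 35.2
finger_force: 30.0
```

Call:
arm_command(
  gripper=[20, 20, 20, 20, 20],
  dp=[
    [0, 0, 0.1],
    [0, 0, 0.1],
    [0, 0, 0.1],
    [0, 0, 0.1],
    [0, 0, 0],
  ],
  twist=[0, 0, 0, 0, 0],
)

```text
time: 13.42
tool_pos: [590.6, 13.4, 194.9]
tcp_rot: [-3.141, -0.001, 2.627]
contact_force: [-0.0, 0.7, -3.8]
grip_width: 35.5
finger_force: 30.0
```

Call:
arm_command(
  gripper=[20, 20, 20, 20, 20],
  dp=[
    [0, 0, 0.05],
    [0, 0, 0.05],
    [0, 0, 0.05],
    [0, 0, 0.03],
    [0, 0, 0],
  ],
  twist=[0, 0, 0, 0, 0],
)

```text
time: 14.05
tool_pos: [590.7, 13.3, 190.9]
tcp_rot: [3.141, 0.0, 2.628]
contact_force: [-0.1, -0.7, -1.3]
grip_width: 35.3
finger_force: 30.0
```

Call:
arm_command(
  gripper=[50, 60, 60, 60, 60],
  dp=[
    [0, 0, 0],
    [0, 0, 0],
    [0, 0, 0],
    [0, 0, -0.5],
    [0, 0, -1],
  ],
  twist=[0, 0, 0, 0, 0],
)

```text
time: 14.68
tool_pos: [590.3, 13.4, 228.6]
tcp_rot: [-3.141, -0.001, 2.628]
contact_force: [0.3, 0.5, -0.8]
grip_width: 60.0
finger_force: 0.0
```

Call:
arm_command(
  gripper=[60, 60, 60, 60, 60],
  dp=[
    [0, 0, -1],
    [0, 0, -0.5],
    [0, 0, 0],
    [0, 0, 0],
    [0, 0, 0],
  ],
  twist=[0, 0, 0, 0, 0],
)

```text
time: 15.3
tool_pos: [590.3, 13.4, 264.7]
tcp_rot: [-3.141, -0.002, 2.628]
contact_force: [-0.2, -0.2, -0.6]
grip_width: 60.2
finger_force: 0.0
```

```bash
python3 - <<'E'
from h import *
o=get_obs();P=pose("wrist");yaw=o["tcp_rot"][2];print(o["time"],o["tool_pos"],o["joint_positions"])
x=np.array([np.cos(yaw),np.sin(yaw)]);S=np.array([591.9,12.6])
print("pred boss, grip",proj(P,[[*S,220],[*(S+65*x),239]]))
cv2.imwrite("pics/w4.png",capture("wrist")[:,:,::-1])
E
```

```text
15.3 [590.32889775  13.37520203 264.68001069] [-1.07141301e-01  4.41666974e-01  1.26574473e+00  8.30419520e-05
  1.43603703e+00 -1.16388541e+00]
pred boss, grip [[324.10552474 267.09743484]
 [324.06645118 163.56503534]]
```

View pics/w4.png

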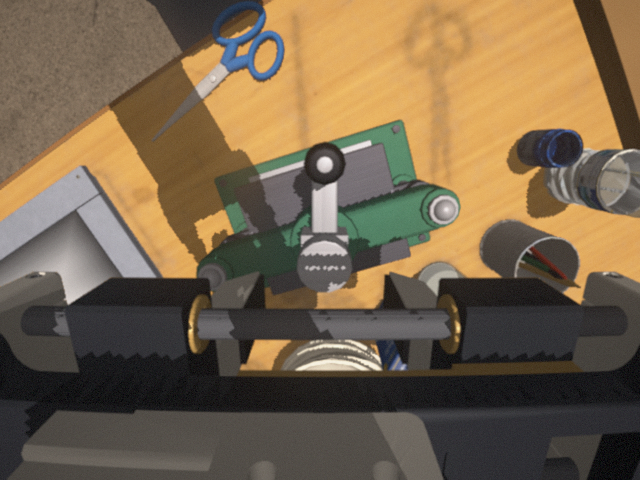

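Boss at (325,262) and grip at (325,163), exactly where a seated crank should project. Now to the grip.

Call:
arm_command(
  gripper=[50, 50, 50, 50, 50],
  dp=[
    [0.9, 0, 0],
    [0.9, 0, 0],
    [0.75, 0, 0.2],
    [0, 0, 0.9],
    [0, 0, 0.9],
  ],
  twist=[0, 0, 0, 0, 0],
)

```text
time: 15.98
tool_pos: [535.0, 44.9, 215.1]
tcp_rot: [3.141, 0.0, 2.628]
contact_force: [-0.0, -0.7, -0.7]
grip_width: 49.9
finger_force: 0.0
```

Call:
arm_command(
  gripper=[50, 30, 15, 15, 15],
  dp=[
    [0, 0, 0.67],
    [0, 0, 0],
    [0, 0, 0],
    [0, 0, 0],
    [0, 0, 0],
  ],
  twist=[0, 0, 0, 0, 0],
)

```text
time: 16.6
tool_pos: [535.6, 44.7, 199.6]
tcp_rot: [3.141, 0.001, 2.628]
contact_force: [0.2, -0.2, 1.4]
grip_width: 23.3
finger_force: 30.0
```

```bash
cat > arc.py <<'E'
import sys
from h import *
# arc.py n stepdeg : n rows clockwise about S at constant yaw from the present angle
S=np.array([591.9,12.6])
o=get_obs();p=np.array(o["tool_pos"]);f=np.array(o["contact_force"]);d=p[:2]-S
a=np.arctan2(d[1],d[0]);t=np.array([np.sin(a),-np.cos(a)])
print("t",o["time"],"ang",np.degrees(a).round(1),"r",np.hypot(*d).round(1),"z",p[2].round(1),"tang resist",(-f[:2]@t).round(2),"rad",(f[:2]@d/np.hypot(*d)).round(2),"fz",f[2].round(1))
n,s=int(sys.argv[1]),float(sys.argv[2]);r=R.from_euler('xyz',[np.pi,0,o["tcp_rot"][2]]).as_matrix()
q=p.copy();out=[]
for i in range(n):
    b=a-np.radians(s)*(i+1);tgt=np.array([*(S+65*np.array([np.cos(b),np.sin(b)])),198])
    v=np.round(r.T@(tgt-q)/25,2);q=q+r@v*25;out.append(v.tolist())
for i in range(0,n,5):print(out[i:i+5])
E
python3 arc.py 20 18
```

```text
t 16.6 ang 150.3 r 64.8 z 199.6 tang resist 0.03 rad -0.25 fz 1.4
[[-0.12, 0.8, 0.07], [-0.38, 0.73, -0.0], [-0.57, 0.57, -0.0], [-0.73, 0.37, -0.0], [-0.8, 0.12, -0.0]]
[[-0.81, -0.13, -0.0], [-0.72, -0.37, -0.0], [-0.57, -0.58, -0.0], [-0.37, -0.73, -0.0], [-0.12, -0.8, -0.0]]
[[0.13, -0.8, -0.0], [0.37, -0.73, -0.0], [0.58, -0.57, -0.0], [0.72, -0.37, -0.0], [0.81, -0.12, -0.0]]
[[0.8, 0.13, -0.0], [0.72, 0.37, -0.0], [0.58, 0.58, -0.0], [0.36, 0.73, -0.0], [0.13, 0.8, -0.0]]
```

Call:
arm_command(
  gripper=[15, 15, 15, 15, 15],
  dp=[
    [-0.12, 0.8, 0.0],
    [-0.38, 0.73, 0],
    [-0.57, 0.57, 0],
    [-0.73, 0.37, 0],
    [-0.8, 0.12, 0],
  ],
  twist=[0, 0, 0, 0, 0],
)

```text
time: 17.23
tool_pos: [623.0, 70.1, 199.5]
tcp_rot: [-3.141, -0.003, 2.629]
contact_force: [-6.7, 0.4, 3.9]
grip_width: 23.5
finger_force: 30.0
```

```bash
python3 arc.py 5 18
```

```text
t 17.225 ang 61.6 r 65.4 z 199.5 tang resist 6.06 rad -2.83 fz 3.9
[[-0.81, -0.13, 0.06], [-0.73, -0.36, 0.0], [-0.58, -0.56, 0.0], [-0.38, -0.72, 0.0], [-0.14, -0.8, 0.0]]
```

Call:
arm_command(
  gripper=[15, 15, 15, 15, 15],
  dp=[
    [-0.81, -0.13, 0.0],
    [-0.72, -0.37, 0],
    [-0.57, -0.57, 0],
    [-0.37, -0.73, 0],
    [-0.12, -0.8, 0],
  ],
  twist=[0, 0, 0, 0, 0],
)

```text
time: 17.85
tool_pos: [649.2, -18.4, 199.7]
tcp_rot: [3.138, 0.002, 2.628]
contact_force: [1.1, 6.5, 0.9]
grip_width: 23.4
finger_force: 30.0
```

```bash
python3 arc.py 5 18
```

```text
t 17.85 ang -28.4 r 65.1 z 199.7 tang resist 6.19 rad -2.13 fz 0.9
[[0.12, -0.81, 0.07], [0.35, -0.73, -0.0], [0.57, -0.58, -0.0], [0.72, -0.38, -0.0], [0.8, -0.15, -0.0]]
```

Call:
arm_command(
  gripper=[15, 15, 15, 15, 15],
  dp=[
    [0.13, -0.8, 0],
    [0.37, -0.73, 0],
    [0.58, -0.57, 0],
    [0.72, -0.37, 0],
    [0.81, -0.12, 0],
  ],
  twist=[0, 0, 0, 0, 0],
)

```text
time: 18.48
tool_pos: [560.7, -44.3, 199.8]
tcp_rot: [3.14, 0.005, 2.627]
contact_force: [8.8, 3.3, -1.4]
grip_width: 23.4
finger_force: 30.0
```

```bash
python3 arc.py 5 18
```

```text
t 18.475 ang -118.7 r 64.9 z 199.8 tang resist 6.09 rad -7.13 fz -1.4
[[0.81, 0.11, 0.07], [0.73, 0.36, 0.0], [0.58, 0.57, 0.0], [0.38, 0.72, 0.0], [0.14, 0.8, 0.0]]
```

Call:
arm_command(
  gripper=[15, 15, 15, 15, 15],
  dp=[
    [0.8, 0.13, 0],
    [0.72, 0.37, 0],
    [0.58, 0.57, 0],
    [0.37, 0.73, 0],
    [0.12, 0.8, 0],
  ],
  twist=[0, 0, 0, 0, 0],
)

```text
time: 19.1
tool_pos: [534.7, 44.0, 199.6]
tcp_rot: [-3.139, 0.001, 2.627]
contact_force: [1.3, -7.5, 0.1]
grip_width: 23.2
finger_force: 30.0
```

```bash
python3 arc.py 10 9; python3 - <<'E'
from h import *
im=capture("side")[:,:,::-1];cv2.imwrite("pics/s2c.png",cv2.resize(im[220:410,300:450],None,fx=3,fy=3,interpolation=cv2.INTER_CUBIC))
E
```

```text
t 19.1 ang 151.2 r 65.2 z 199.6 tang resist 5.96 rad -4.71 fz 0.1
[[-0.04, 0.41, 0.06], [-0.09, 0.4, 0.0], [-0.15, 0.37, 0.0], [-0.21, 0.35, 0.0], [-0.26, 0.32, 0.0]]
[[-0.31, 0.27, 0.0], [-0.34, 0.21, 0.0], [-0.38, 0.16, 0.0], [-0.39, 0.1, 0.0], [-0.41, 0.04, 0.0]]
```

View pics/s2c.png

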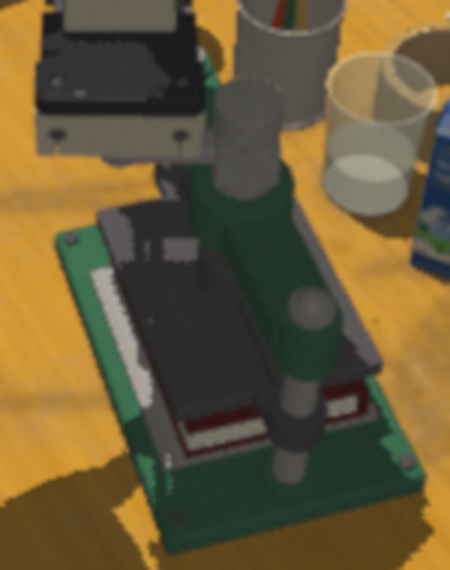

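The platen has come down close to the book. Free running reads a steady 6.0–6.2 N in every direction; now 45° steps.

Call:
arm_command(
  gripper=[15, 15, 15, 15, 15],
  dp=[
    [-0.04, 0.41, 0.0],
    [-0.09, 0.4, 0.0],
    [-0.15, 0.37, 0.0],
    [-0.21, 0.35, 0.0],
    [-0.26, 0.32, 0.0],
  ],
  twist=[0, 0, 0, 0, 0],
)

```text
time: 19.77
tool_pos: [573.2, 75.2, 199.5]
tcp_rot: [-3.14, -0.001, 2.628]
contact_force: [-4.1, -3.6, 4.0]
grip_width: 23.3
finger_force: 30.0
```

```bash
python3 arc.py 5 9
```

```text
t 19.775 ang 106.7 r 65.3 z 199.5 tang resist 4.94 rad -2.31 fz 4.0
[[-0.31, 0.26, 0.06], [-0.35, 0.22, -0.0], [-0.37, 0.17, -0.0], [-0.4, 0.1, -0.0], [-0.4, 0.04, -0.0]]
```

Call:
arm_command(
  gripper=[15, 15, 15, 15, 15],
  dp=[
    [-0.31, 0.27, 0.0],
    [-0.34, 0.21, 0.0],
    [-0.38, 0.16, 0.0],
    [-0.39, 0.1, 0.0],
    [-0.41, 0.04, 0.0],
  ],
  twist=[0, 0, 0, 0, 0],
)

```text
time: 20.4
tool_pos: [622.4, 70.5, 199.4]
tcp_rot: [-3.141, -0.003, 2.628]
contact_force: [-6.3, 1.0, 5.3]
grip_width: 23.4
finger_force: 30.0
```

```bash
python3 arc.py 10 9
```

```text
t 20.4 ang 62.2 r 65.4 z 199.4 tang resist 6.01 rad -2.03 fz 5.3
[[-0.41, -0.04, 0.06], [-0.4, -0.08, -0.0], [-0.38, -0.14, -0.0], [-0.35, -0.21, -0.0], [-0.32, -0.25, -0.0]]
[[-0.27, -0.31, -0.0], [-0.23, -0.34, -0.0], [-0.16, -0.37, -0.0], [-0.11, -0.39, -0.0], [-0.04, -0.41, -0.0]]
```

Still free (6.0 against 6.06 N a turn ago).

Call:
arm_command(
  gripper=[15, 15, 15, 15, 15],
  dp=[
    [-0.41, -0.04, 0.0],
    [-0.39, -0.1, 0],
    [-0.37, -0.16, 0],
    [-0.35, -0.21, 0],
    [-0.31, -0.26, 0],
  ],
  twist=[0, 0, 0, 0, 0],
)

```text
time: 21.02
tool_pos: [654.0, 32.5, 199.6]
tcp_rot: [3.138, -0.001, 2.629]
contact_force: [-1.2, 5.7, 2.7]
grip_width: 23.3
finger_force: 30.0
```

```bash
python3 arc.py 5 9
```

```text
t 21.025 ang 17.8 r 65.2 z 199.6 tang resist 5.74 rad 0.62 fz 2.7
[[-0.27, -0.31, 0.06], [-0.23, -0.34, 0.0], [-0.17, -0.37, 0.0], [-0.11, -0.39, 0.0], [-0.05, -0.4, 0.0]]
```

Call:
arm_command(
  gripper=[15, 15, 15, 15, 15],
  dp=[
    [-0.27, -0.31, 0.0],
    [-0.22, -0.34, 0],
    [-0.16, -0.37, 0],
    [-0.1, -0.39, 0],
    [-0.04, -0.41, 0],
  ],
  twist=[0, 0, 0, 0, 0],
)

```text
time: 21.65
tool_pos: [649.7, -17.3, 199.7]
tcp_rot: [3.138, 0.002, 2.628]
contact_force: [2.8, 5.3, 1.8]
grip_width: 23.3
finger_force: 30.0
```

```bash
python3 arc.py 10 9
```

```text
t 21.65 ang -27.3 r 65.0 z 199.7 tang resist 5.95 rad 0.06 fz 1.8
[[0.02, -0.41, 0.07], [0.08, -0.4, -0.0], [0.14, -0.38, -0.0], [0.2, -0.36, -0.0], [0.26, -0.32, -0.0]]
[[0.3, -0.27, -0.0], [0.34, -0.23, -0.0], [0.37, -0.17, -0.0], [0.39, -0.11, -0.0], [0.41, -0.04, -0.0]]
```

Call:
arm_command(
  gripper=[15, 15, 15, 15, 15],
  dp=[
    [0.03, -0.41, 0.0],
    [0.09, -0.4, 0],
    [0.15, -0.38, 0],
    [0.2, -0.35, 0],
    [0.26, -0.32, 0],
  ],
  twist=[0, 0, 0, 0, 0],
)

```text
time: 22.28
tool_pos: [611.2, -49.4, 199.7]
tcp_rot: [3.138, 0.003, 2.628]
contact_force: [4.7, 3.3, 1.0]
grip_width: 23.6
finger_force: 30.0
```

```bash
python3 arc.py 5 9
```

```text
t 22.275 ang -72.7 r 64.9 z 199.7 tang resist 5.46 rad -1.73 fz 1.0
[[0.3, -0.28, 0.07], [0.34, -0.22, -0.0], [0.37, -0.17, -0.0], [0.4, -0.11, -0.0], [0.4, -0.04, -0.0]]
```

Call:
arm_command(
  gripper=[15, 15, 15, 15, 15],
  dp=[
    [0.3, -0.27, 0.0],
    [0.34, -0.22, 0],
    [0.37, -0.17, 0],
    [0.39, -0.11, 0],
    [0.41, -0.04, 0],
  ],
  twist=[0, 0, 0, 0, 0],
)

```text
time: 22.9
tool_pos: [562.2, -45.1, 199.7]
tcp_rot: [3.138, 0.004, 2.627]
contact_force: [7.2, 2.5, -2.9]
grip_width: 23.5
finger_force: 30.0
```

```bash
python3 arc.py 10 9
```

```text
t 22.9 ang -117.2 r 64.9 z 199.7 tang resist 5.27 rad -5.53 fz -2.9
[[0.41, 0.01, 0.07], [0.4, 0.08, -0.0], [0.38, 0.14, -0.0], [0.36, 0.2, -0.0], [0.32, 0.25, -0.0]]
[[0.27, 0.3, -0.0], [0.23, 0.34, -0.0], [0.17, 0.37, -0.0], [0.11, 0.4, -0.0], [0.05, 0.4, -0.0]]
```

Still free after 1.75 turns.

Call:
arm_command(
  gripper=[15, 15, 15, 15, 15],
  dp=[
    [0.41, 0.03, 0.0],
    [0.4, 0.09, 0],
    [0.38, 0.14, 0],
    [0.35, 0.2, 0],
    [0.32, 0.26, 0],
  ],
  twist=[0, 0, 0, 0, 0],
)

```text
time: 23.52
tool_pos: [530.2, -7.8, 199.7]
tcp_rot: [3.141, 0.004, 2.627]
contact_force: [5.0, -4.4, -1.2]
grip_width: 23.7
finger_force: 30.0
```

```bash
python3 arc.py 5 9
```

```text
t 23.525 ang -161.7 r 65.0 z 199.7 tang resist 5.73 rad -3.41 fz -1.2
[[0.28, 0.3, 0.07], [0.23, 0.33, -0.0], [0.17, 0.37, -0.0], [0.12, 0.39, -0.0], [0.05, 0.41, -0.0]]
```

Call:
arm_command(
  gripper=[15, 15, 15, 15, 15],
  dp=[
    [0.27, 0.3, 0.0],
    [0.23, 0.34, 0],
    [0.17, 0.37, 0],
    [0.11, 0.39, 0],
    [0.05, 0.41, 0],
  ],
  twist=[0, 0, 0, 0, 0],
)

```text
time: 24.15
tool_pos: [533.4, 41.4, 199.5]
tcp_rot: [-3.14, 0.002, 2.627]
contact_force: [0.9, -7.5, 1.7]
grip_width: 23.3
finger_force: 30.0
```

```bash
python3 arc.py 5 9
```

```text
t 24.15 ang 153.8 r 65.2 z 199.5 tang resist 6.33 rad -4.11 fz 1.7
[[-0.02, 0.41, 0.06], [-0.07, 0.4, 0.0], [-0.13, 0.38, 0.0], [-0.2, 0.36, 0.0], [-0.24, 0.33, 0.0]]
```

Call:
arm_command(
  gripper=[15, 15, 15, 15, 15],
  dp=[
    [-0.02, 0.41, 0.0],
    [-0.08, 0.4, 0.0],
    [-0.13, 0.38, 0.0],
    [-0.2, 0.35, 0.0],
    [-0.25, 0.32, 0.0],
  ],
  twist=[0, 0, 0, 0, 0],
)

```text
time: 24.78
tool_pos: [569.1, 73.8, 199.4]
tcp_rot: [-3.138, -0.003, 2.627]
contact_force: [-8.7, -6.0, 6.3]
grip_width: 23.5
finger_force: 30.0
```

```bash
python3 arc.py 5 9
```

```text
t 24.775 ang 110.4 r 65.3 z 199.4 tang resist 10.23 rad -2.59 fz 6.3
[[-0.3, 0.28, 0.06], [-0.32, 0.24, -0.0], [-0.37, 0.19, -0.0], [-0.38, 0.13, -0.0], [-0.41, 0.07, -0.0]]
```

Clearly heavier: 10.2 N against 4.9 N here a turn before (5.5–6 N typical). That is about 4–5 N up, so stop and let go.

Call:
arm_command(
  gripper=[15, 15, 15, 15, 15],
  dp=[
    [0, 0, 0],
    [0, 0, 0],
    [0, 0, 0],
    [0, 0, 0],
    [0, 0, 0],
  ],
  twist=[0, 0, 0, 0, 0],
)

```text
time: 25.4
tool_pos: [569.9, 74.1, 199.4]
tcp_rot: [-3.14, -0.001, 2.627]
contact_force: [-4.5, -3.4, 4.9]
grip_width: 23.3
finger_force: 30.0
```

```bash
python3 arc.py 5 3
```

```text
t 25.4 ang 109.7 r 65.3 z 199.4 tang resist 5.35 rad -1.73 fz 4.9
[[-0.1, 0.09, 0.06], [-0.1, 0.1, -0.0], [-0.1, 0.09, -0.0], [-0.11, 0.08, -0.0], [-0.11, 0.08, -0.0]]
```

Call:
arm_command(
  gripper=[32, 40, 40, 40, 40],
  dp=[
    [0, 0, 0],
    [0, 0, 0],
    [0, 0, 0],
    [0, 0, 0],
    [0, 0, -0.4],
  ],
  twist=[0, 0, 0, 0, 0],
)

```text
time: 26.02
tool_pos: [570.4, 75.2, 208.6]
tcp_rot: [-3.141, -0.002, 2.628]
contact_force: [-0.1, 0.6, 0.6]
grip_width: 39.9
finger_force: 0.0
```

Call:
arm_command(
  gripper=[40, 40, 40, 40, 40],
  dp=[
    [0, 0, -0.8],
    [0, 0, -0.8],
    [0, 0, -0.8],
    [0, 0, 0],
    [0, 0, 0],
  ],
  twist=[0, 0, 0, 0, 0],
)

```text
time: 26.65
tool_pos: [570.5, 75.2, 268.4]
tcp_rot: [-3.141, -0.001, 2.628]
contact_force: [0.4, 0.1, -0.5]
grip_width: 40.0
finger_force: 0.0
```

```bash
python3 - <<'E'
from h import *
P=pose("wrist");a=np.radians(109.7);S=np.array([591.9,12.6])
print(get_obs()["contact_force"],proj(P,[[*S,220],[*(S+65*np.array([np.cos(a),np.sin(a)])),239]]))
cv2.imwrite("pics/w5.png",capture("wrist")[:,:,::-1])
E
```

```text
[ 0.38757816  0.10350253 -0.50531401] [[259.69541163 330.69886707]
 [321.50371062 273.53994906]]
```

View pics/w5.png

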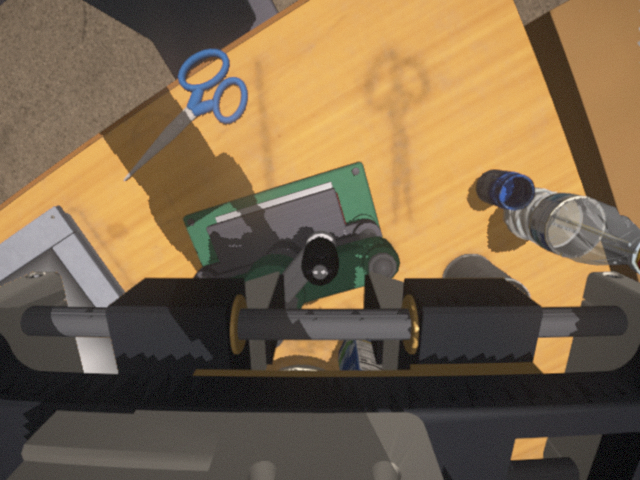

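The grip top at (320,272) is where a seated crank projects, predicted (321.5,273.5). The gripper is clear of everything and the bystanders look undisturbed. Handing in.

```bash
python3 -c "
from plant import *
print(close_job())"
```

```text
the job is handed in; nothing more can be done
None
```

I seated the crank on the spindle and wound it just over two turns, until its grip pushed back about 4 to 5 N more than running free (I estimate about 100 N on the book). I then released it and handed the job in at about 27 s; no verdict came back.

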